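# Run the wing nut onto the air regulator's neck

## Task

Put the loose black wing nut back on the threaded neck of the air regulator and run it all the way down until its rim bears on the steel bracket plate, then let go. The neck has a coarse three-start thread that cannot be started forwards: with the nut resting level on the neck, turn it gently backward (counter-clockwise from above) until it drops into the thread starts, then clockwise to run it on. Never force it, and leave the gauge, the brass fitting and the screwdriver where they are.

Things in the scene. Friction and masses are not known exactly. Their poses are not given: they have to be found in the camera images.
- web (a point): Grip point of the wing nut, on its axis, 57 mm above its lower rim. The grip is a flat upright web on top of the round collar: 44 mm long (point x), 12 mm thick (point y), 34 mm high; its top is 12 mm above this point and the collar's flat top (44 mm across) 22 mm below. Pinch it across the thickness from above. z is up.
- rim (a point): Centre of the nut's open lower rim (axes as the nut's). Inside the 34 mm bore three steel pins, 4 mm thick, point inward at 120 degree steps, the first along +x; their centres lie 3 mm above the rim and leave a 26 mm circle between their ends.
- wingnut: The loose wing nut, black, 80 to 120 g, 69 mm high, standing upright: a round collar 44 mm across and 35 mm high, closed on top, open below, with the web above it. Origin at the centre of its lower rim; x along the web, z up the axis.
- seat (a point): On the neck's axis, level with the upper face of the steel bracket plate, where the nut's rim must end; 50 mm above the bench, z up. The neck is a 24 mm core, its nose 29 mm above this point, the last 6 mm tapering to 16 mm, and a three-start brass thread 32 mm across. The thread's entry angles vary from start to start and are NOT shown by this point's axes.
- head: Fixed regulator head that carries the neck: black block 85 x 85 mm, 44 mm high, under a steel bracket plate 125 (x) by 105 (y) mm with its upper face 50 mm above the bench; a brass port on each y side. Origin on the bench under the neck. Forcing the nut on it with over 120 N in all spoils the thread.
- gauge: Bystander: a loose round pressure gauge, 62 mm across, 30 mm high, lying on its back; origin at the centre of its underside.
- fitting: Bystander: a loose round brass fitting, 24 mm across, 30 mm high; origin at the centre of its underside.
- driver: Bystander: a loose screwdriver about 160 mm long lying on the bench; origin at its underside, x along it.
- crown (a point): On the neck's axis at the flat top of its thread, 17 mm above the plate; a nut resting on it has its rim 16 mm above the plate. Three gaps 30 degrees wide, 120 apart, let the pins in. Each crown has a 3 mm high, 11 degree stop tooth at its clockwise end, so turning clockwise up there jams (a nut set on the teeth stands 3 mm higher).
- floor (a point): On the neck's axis, level with the middle of the gaps' floor, 6.5 mm under the crown. Turned counter-clockwise (under 1.6 rad) the nut drops here, its rim about 9.5 mm above the plate; a wall ends each gap. From here 2 to 2.8 rad clockwise bring the rim onto the plate: right-handed, 24 mm a turn (3.8 mm per rad), then under 0.5 rad of free turn, then it binds hard.
Not all that is in view belongs to the job. Leave any pink or red look-alike of the wingnut alone.

How it is judged:
By the outcome, as a careful person would: the job done as asked, in the order asked, and still so for the second after the job is handed in, with the robot touching nothing.
It also fails if it takes over 67 s, if anything falls off the work surface, if the arm or the gripper's body presses on something with over 40 N, if the wrist force passes 120 N, or if a joint passes its speed limit or range.

## Robot

A 7-joint arm with a two-finger parallel gripper is mounted at the origin on the work surface. World frame = base frame: x ahead of the robot, y to its left, z up, the work surface at z = 0. Lengths are in m, angles in rad, forces in N, time in s.
With the tool pointing down it reaches from about 0.425 to 0.925 m from the base axis. Payload 6.8 kg.
Tool frame: the origin (TCP) lies at the very end of the fingers, on their centre line; the grasp point (between the pads) lies 19 mm behind it; z points along the fingers, y is the line along which they close (so a half turn about z gives the same grasp; the last joint's range is limited). The gripper opens to 85 mm and grips with 20 to 120 N. Pads are 22 mm wide; open, the fingers measure 114 mm over their backs; the gripper's body (76 mm by 85 mm) begins 54 mm behind the grasp point. The pads swing forward as they close: fully open they stand 13 mm farther back than shut.
Start: joints at [-1.334, 0.477, 0.022, 1.555, -0.011, 1.109, -0.083], TCP at [0.228, 0.635, 0.231] pointing down, gripper open.
Joint ranges: [-2.96, 2.96], [-0.34, 2.1], [-1.41, 1.46], [0.24, 2.44], [-1.37, 4.51], [0.17, 1.92], [-2.96, 2.96]. Speed limits (rad/s): [2.39, 2.39, 3.14, 3.14, 3.14, 3.14, 3.14].

## Interface

Orientations are given as a unit quaternion [w, x, y, z].
In Python, from station import get_obs, read_camera, hand_in gives the robot as it stands.
- The arm moves only by the tool arm_command, never from a script. Its argument "commands" is one flat list of numbers, 7 for each row, row after row: the shift along the tool's x, y, z in m, then the turn, a rotation vector about the tool's x, y, z in degrees, then the opening, from 0 (shut) to 1 (fully open). In form: [tx, ty, tz, rx, ry, rz, fingers, tx, ty, tz, rx, ry, rz, fingers, ...]. A call has 1 to 8 rows; each row is the pose to reach, as a shift and turn from the pose commanded when the call began, along the tool's axes at that moment; what a row does not reach only later rows make up. A row lasts 1/10 s, in which the tool goes at most 50 mm and 8.59 degrees, less where a joint would pass 70% of its speed; a pose out of reach is approached as far as the arm can. A call with a gripper value outside its range is refused whole. The fingers move at their own pace and stop on an object; "force" is the grip in N (left out, the last holds). Time passes only in rows, so rows that repeat a pose let the fingers close. It gives the time, the measured TCP pose, the force, the opening and the grip force at its end, in the units of the state.
- get_obs(): the state, without advancing time (a new reading comes with each control period).
- read_camera(name): name is "side" or "top" or "wrist"; returns a dict with "img" (400x640x3 uint8, red, green, blue), "camera_matrix" (3x3 intrinsics, pixels), "pose" (4x4, takes a point from camera to world coordinates). Camera axes: x right, y down, z forward; pixel columns grow to the right and rows downward; lengths in m; the calibration is good to about 2 mm. The wrist camera is an equidistant fisheye: a pixel r from the principal point sees the ray r / f radians off the axis. A picture is of the moment at which its call begins. There is no depth.
- hand_in(): hands the job in; it is judged then, once.
The state is a dict: "t": time; "q": joint angles; "joint_vel": joint speeds; "joint_torque": joint torques, N m; "eef_pos": TCP position; "tool_rot": TCP orientation; "contact_force": force on the tool from outside, world axes, zero at the start; "torque": the same for the moment, N m; "gripper_width": opening from 0.0 (shut) to 1.0 (fully open); "grasp_force": force on a finger pad.
Only numpy, scipy, OpenCV 4.12 (cv2) and the standard library are available. Lean on these libraries where they do the work, as an engineer would, in place of code of your own. Each camera call takes 0.05 s, during which the arm holds its last target. There are 200 camera calls.

## Working session

There is one attempt and no reset: what is moved stays moved. The work goes in short steps, Python scripts to look and compute and a tool call to move; the robot and the scene stay as the last step left them, time stands still between calls to the robot, and variables do not carry over. Pictures are saved under pics/ and viewed, at most 10 in all, crops included, and the job is handed in when it is done.

Besides the shell and the picture viewer there is one more tool, called after ">>>" by a JSON object that holds its "method" and its "body". arm_command: Moves the arm, as the interface text tells. Its arguments: {"type":"object","properties":{"commands":{"type":"array","items":{"type":"number"}},"force":{"type":"number"}},"required":["commands"]}

```bash
mkdir -p pics; python3 - <<'E'
from station import *
import cv2,numpy as np
o=get_obs();print({k:np.round(v,3) for k,v in o.items()})
for n in("side","top"):
    r=read_camera(n);cv2.imwrite(f"pics/{n}0.png",r["img"][:,:,::-1]);print(n,r["camera_matrix"].tolist(),np.round(r["pose"],4).tolist())
E
```

```text
{'t': np.float64(0.0), 'q': array([-1.334,  0.478,  0.022,  1.556, -0.012,  1.109, -0.083]), 'joint_vel': array([-0.   , -0.   ,  0.001,  0.   ,  0.001,  0.001, -0.001]), 'joint_torque': array([ 1.0000e-03, -5.9646e+01,  1.6090e+00, -2.8118e+01,  1.3000e-02,
        9.0000e-03, -0.0000e+00]), 'eef_pos': array([0.228, 0.635, 0.23 ]), 'tool_rot': array([-0.   ,  0.172,  0.985, -0.001]), 'contact_force': array([-0.163,  0.374, -0.262]), 'torque': array([ 0.026, -0.035, -0.009]), 'grasp_force': np.float64(0.0), 'gripper_width': np.float64(1.003)}
side [[472.91666376436683, 0.0, 317.1745428763804], [0.0, 472.91666376436683, 201.62909603723176], [0.0, 0.0, 1.0]] [[0.9653, -0.189, 0.1802, 0.4115], [-0.2607, -0.736, 0.6248, -0.6112], [0.0146, -0.6501, -0.7597, 0.8177], [0.0, 0.0, 0.0, 1.0]]
top [[514.7240663987939, 0.0, 317.6121527981863], [0.0, 514.7240663987939, 199.00154156846], [0.0, 0.0, 1.0]] [[0.0045, -0.9788, 0.2049, 0.3382], [-1.0, -0.0055, -0.0046, 0.0142], [0.0057, -0.2048, -0.9788, 1.3139], [0.0, 0.0, 0.0, 1.0]]
```

View pics/top0.png

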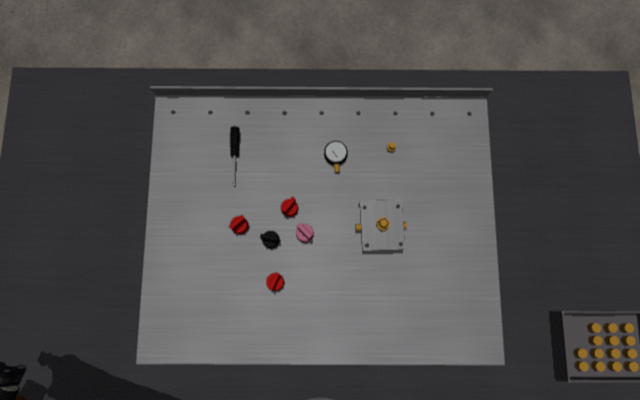

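View pics/side0.png

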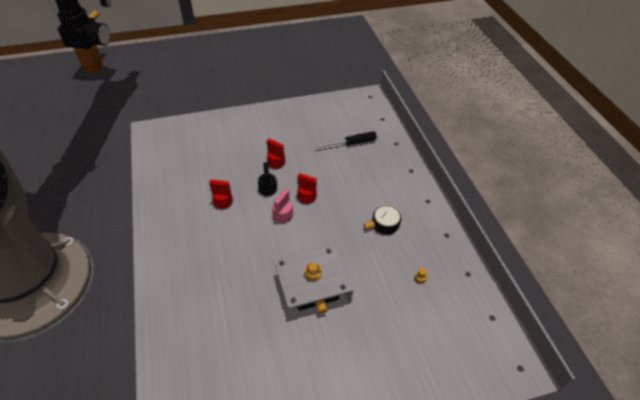

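The top view shows the black nut at about (270,240), the neck at (383,225), the gauge at (336,152) and the fitting at (391,148). Red and pink look-alikes surround the nut. In the side view the nut is at (267,180) and the neck at (313,270).

```bash
cat > h.py <<'E'
from station import *
import cv2,numpy as np
from scipy.spatial.transform import Rotation as R
def rays(c,px):
    K,T=np.array(c["camera_matrix"]),np.array(c["pose"]); p=(np.atleast_2d(px)-K[:2,2])/K[0,0]
    if c.get("fish"):
        r=np.linalg.norm(p,axis=1,keepdims=True)+1e-9; d=np.c_[p/r*np.sin(r),np.cos(r)]
    else: d=np.c_[p,np.ones(len(p))]
    return T[:3,3],d@T[:3,:3].T
def plane(c,px,z):
    o,d=rays(c,px); return o+d*((z-o[2])/d[:,2])[:,None]
def proj(c,P):
    K,T=np.array(c["camera_matrix"]),np.array(c["pose"]); q=(np.atleast_2d(P)-T[:3,3])@T[:3,:3]
    if c.get("fish"):
        n=np.linalg.norm(q[:,:2],axis=1,keepdims=True)+1e-9; return K[:2,2]+K[0,0]*np.arctan2(n,q[:,2:])*q[:,:2]/n
    return K[:2,2]+K[0,0]*q[:,:2]/q[:,2:]
def cam(n,save=None):
    c=dict(read_camera(n)); c["fish"]=n=="wrist"
    if save: cv2.imwrite(save,c["img"][:,:,::-1])
    return c
def tool():
    o=get_obs(); w=np.array(o["tool_rot"]); return np.array(o["eef_pos"]),R.from_quat(w[[1,2,3,0]]).as_matrix(),o
def shift(target):
    p,M,o=tool(); return M.T@(np.array(target)-p)
E
python3 - <<'E'
from h import *
t=cam("top");s=cam("side")
def tri(a,b):
    o1,d1=rays(t,a);o2,d2=rays(s,b);d1,d2=d1[0],d2[0]
    k=np.linalg.lstsq(np.c_[d1,-d2],o2-o1,rcond=None)[0];A=o1+k[0]*d1;B=o2+k[1]*d2
    return np.round((A+B)/2,4),np.linalg.norm(A-B)
print("nut",tri((270,240),(267,184)),plane(t,(270,240),.03))
print("neck",tri((383,224),(313,268)),plane(t,(383,224),.075))
for p in [(240,225),(290,207),(305,233),(275,282)]: print(plane(t,p,.035))
# contour of black nut in both
for c,x0,y0,x1,y1 in((t,255,225,283,252),(s,252,158,280,198)):
    h=cv2.cvtColor(c["img"],cv2.COLOR_RGB2GRAY)[y0:y1,x0:x1]; m=(h<50).astype(np.uint8)
    ys,xs=np.nonzero(m);print(xs.mean()+x0,ys.mean()+y0,xs.min()+x0,xs.max()+x0,ys.min()+y0,ys.max()+y0)
p,M,o=tool();print(M)
v=np.hstack([cv2.resize(t["img"][215:275,230:310],(400,300)),cv2.resize(s["img"][150:225,230:330],(400,300))]);cv2.imwrite("pics/c1.png",v[:,:,::-1])
print("shift",shift([.51,.12,.26]))
E
```

```text
nut (array([0.5034, 0.1282, 0.0161]), np.float64(0.00070467738665973)) [[0.5012989  0.12697417 0.03      ]]
neck (array([ 0.5378, -0.1518,  0.0711]), np.float64(0.0020235601653566778)) [[ 0.53617103 -0.1512025   0.075     ]]
[[0.5381021  0.20267473 0.035     ]]
[[0.58480027 0.07793358 0.035     ]]
[[0.51872598 0.03936836 0.035     ]]
[[0.39714215 0.11184561 0.035     ]]
270.2936507936508 239.4404761904762 261 279 231 248
268.45436105476676 177.920892494929 259 279 158 195
[[-9.41145420e-01  3.38001785e-01 -3.02840194e-04]
 [ 3.38001915e-01  9.41144863e-01 -1.02638694e-03]
 [-6.19041250e-05 -1.06833993e-03 -9.99999427e-01]]
shift [-0.43941439 -0.38938222 -0.02885169]
```

View pics/c1.png

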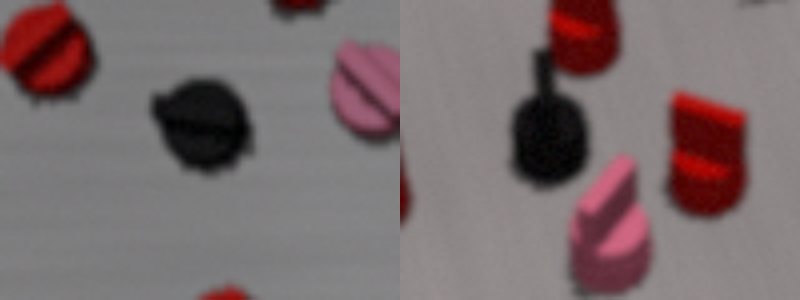

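The nut's web points roughly along world y, so I go above it, turning the tool +85 degrees.

>>> {"method": "arm_command", "body": {"commands": [-0.428,-0.388,0,0,0,85,0.6,-0.428,-0.388,0,0,0,85,0.6,-0.428,-0.388,0,0,0,85,0.6,-0.428,-0.388,0,0,0,85,0.6,-0.428,-0.388,0,0,0,85,0.6,-0.428,-0.388,0,0,0,85,0.6,-0.428,-0.388,0,0,0,85,0.6,-0.428,-0.388,0,0,0,85,0.6]}}

```text
t: 1.0
eef_pos: [0.4168, 0.2804, 0.2314]
tool_rot: [-0.0, 0.7, 0.714, 0.0]
contact_force: [1.0, -0.2, 0.2]
gripper_width: 0.6
grasp_force: 0.0
```

>>> {"method": "arm_command", "body": {"commands": [-0.157,0.08,0,0,0,14,0.6,-0.157,0.08,0,0,0,14,0.6,-0.157,0.08,0,0,0,14,0.6,-0.157,0.08,0,0,0,14,0.6,-0.157,0.08,0,0,0,14,0.6,-0.157,0.08,0,0,0,14,0.6]}}

```text
t: 1.6
eef_pos: [0.5002, 0.1272, 0.2312]
tool_rot: [-0.0, 0.78, 0.625, -0.0]
contact_force: [0.2, -0.1, -0.4]
gripper_width: 0.599
grasp_force: 0.0
```

```bash
python3 - <<'E'
from h import *
c=cam("wrist","pics/w1.png");p,M,o=tool();print(p,M.round(3),np.round(o["q"],3));print(c["camera_matrix"],c["pose"].round(3))
print(proj(c,[[.503,.127,.069],[.503,.127,.0],p+M[:,2]*.0]))
E
```

```text
[0.49985678 0.12826797 0.23112534] [[ 0.216  0.976 -0.001]
 [ 0.976 -0.216  0.   ]
 [ 0.    -0.001 -1.   ]] [-0.813  0.229  0.52   1.959 -0.136  0.988 -0.447]
[[309.70691629   0.         321.63125983]
 [  0.         309.70691629 199.20005277]
 [  0.           0.           1.        ]] [[ 0.976 -0.21  -0.062  0.515]
 [-0.219 -0.937 -0.272  0.197]
 [-0.     0.279 -0.96   0.374]
 [ 0.     0.     0.     1.   ]]
[[325.42863009 182.58710902]
 [324.7829271  169.82703587]
 [322.46659053 253.6881432 ]]
```

View pics/w1.png

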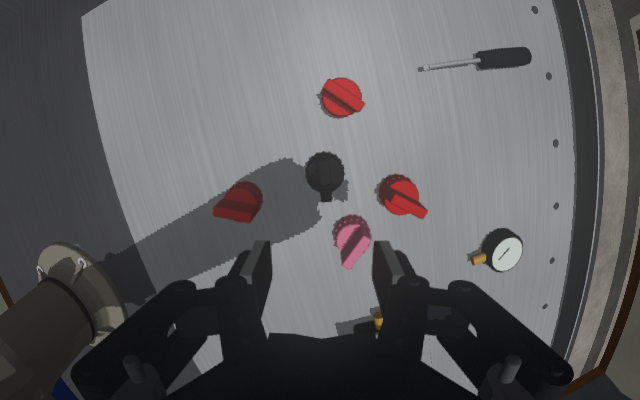

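The wrist view shows the black nut centred at about (325,172), with its web end at (326,200), nearly along tool x. I'll enlarge that crop.

```bash
python3 - <<'E'
from h import *
c=cam("wrist");a=c["img"][145:215,285:365].astype(float)
v=np.clip(255*(a/120)**.6,0,255).astype(np.uint8);cv2.imwrite("pics/w2.png",cv2.resize(v,(640,560),interpolation=cv2.INTER_CUBIC)[:,:,::-1])
E
```

```text
(no output)
```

View pics/w2.png

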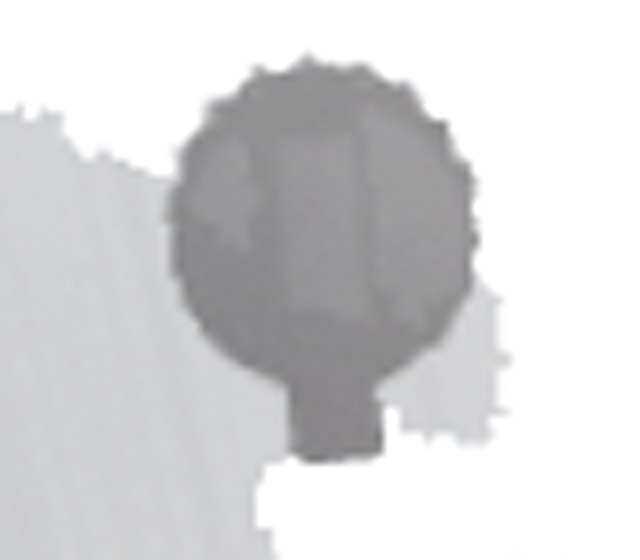

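```bash
python3 - <<'E'
from h import *
c=cam("wrist");f=lambda x,y:(285+x/8-.0,145+y/8)
C=plane(c,f(323,238),.035)[0];E=plane(c,f(338,460),.069)[0]
print("collar",C,"webend",E,"dist",np.linalg.norm((C-E)[:2]),"ang",np.degrees(np.arctan2(*(C-E)[1::-1])))
for n,q in(("left",[(278,180),(291,420)]),("right",[(360,180),(383,420)])):
    P=plane(c,[f(*x) for x in q],.069);d=P[0]-P[1];print(n,np.degrees(np.arctan2(d[1],d[0])),P)
p,M,o=tool();print("toolx",np.degrees(np.arctan2(M[1,0],M[0,0])),p,shift([C[0],C[1],.038]))
E
```

```text
collar [0.50298755 0.12960968 0.035     ] webend [0.49980826 0.10767442 0.069     ] dist 0.022164461583425606 ang 81.75297362974243
left 80.51387423714525 [[0.50020596 0.14501929 0.069     ]
 [0.49505696 0.11420426 0.069     ]]
right 83.31710359102934 [[0.51021895 0.1428165  0.069     ]
 [0.50656888 0.11166467 0.069     ]]
toolx 77.63705343994792 [0.49967642 0.12894976 0.23114594] [0.00129775 0.0032094  0.19314442]
```

>>> {"method": "arm_command", "body": {"commands": [0.001,0.003,0.05,0,0,-4,0.5,0.001,0.003,0.1,0,0,-4,0.5,0.001,0.003,0.14,0,0,-4,0.5,0.001,0.003,0.16,0,0,-4,0.5,0.001,0.003,0.18,0,0,-4,0.5,0.001,0.003,0.19,0,0,-4,0.5,0.001,0.003,0.19,0,0,-4,0.5], "force": 40}}

```text
t: 2.45
eef_pos: [0.5024, 0.1285, 0.0403]
tool_rot: [-0.001, 0.757, 0.653, -0.001]
contact_force: [0.2, -0.4, -0.7]
gripper_width: 0.5
grasp_force: 0.0
```

>>> {"method": "arm_command", "body": {"commands": [0,0,0,0,0,0,0,0,0,0,0,0,0,0,0,0,0,0,0,0,0,0,0,0,0,0,0,0,0,0,0,0,0,0,0,0,0,0,0,0,0,0], "force": 60}}

```text
t: 3.05
eef_pos: [0.5043, 0.1283, 0.0424]
tool_rot: [0.0, 0.758, 0.653, 0.001]
contact_force: [-1.2, 0.4, 7.0]
gripper_width: 0.129
grasp_force: 59.2
```

```bash
python3 - <<'E'
from h import *
c=cam("wrist","pics/w3.png");p,M,o=tool();print(p,np.degrees(np.arctan2(M[1,0],M[0,0])),o["contact_force"],o["gripper_width"],o["grasp_force"],np.round(o["q"],3))
E
```

```text
[0.50425403 0.12823732 0.04237129] 81.49487992029694 [-1.46326283  0.70522718  6.95164703] 0.13017839422279504 59.21281099319458 [-0.671  0.524  0.382  2.087 -0.344  0.588 -0.196]
```

>>> {"method": "arm_command", "body": {"commands": [0,0,-0.02,0,0,0,0,0,0,-0.06,0,0,0,0,0,0,-0.11,0,0,0,0,-0.02,0,-0.16,0,0,0,0,-0.06,0.01,-0.178,0,0,0,0,-0.105,0.02,-0.178,0,0,0,0,-0.15,0.03,-0.178,0,0,0,0,-0.19,0.04,-0.178,0,0,0,0]}}

```text
t: 3.9
eef_pos: [0.5145, -0.0683, 0.22]
tool_rot: [0.0, 0.758, 0.652, 0.001]
contact_force: [1.4, 0.1, -0.4]
gripper_width: 0.128
grasp_force: 58.7
```

>>> {"method": "arm_command", "body": {"commands": [-0.04,0.01,0,0,0,0,0,-0.08,0.02,0,0,0,0,0,-0.12,0.03,0,0,0,0,0,-0.16,0.034,0,0,0,0,0,-0.162,0.034,0,0,0,0,0,-0.162,0.034,0,0,0,0,0]}}

```text
t: 4.5
eef_pos: [0.5237, -0.2326, 0.2193]
tool_rot: [-0.0, 0.759, 0.651, -0.0]
contact_force: [0.2, 0.7, -1.3]
gripper_width: 0.13
grasp_force: 58.7
```

```bash
python3 - <<'E'
from h import *
c=cam("wrist","pics/w4.png");p,M,o=tool();print(p,np.degrees(np.arctan2(M[1,0],M[0,0])),o["contact_force"],o["gripper_width"],o["grasp_force"],np.round(o["q"],3))
print(proj(c,[[.5375,-.1515,.079],[.5375,-.1515,.05]]))
E
```

```text
[ 0.52426302 -0.2308521   0.2191339 ] 81.46115113849758 [ 0.82845213 -0.33035425 -1.22877757] 0.12843911783024448 58.68034243583679 [-0.202  0.372  0.653  1.851 -0.265  1.007  0.412]
[[324.15244639 100.08801118]
 [323.92727072 101.14405829]]
```

View pics/w4.png

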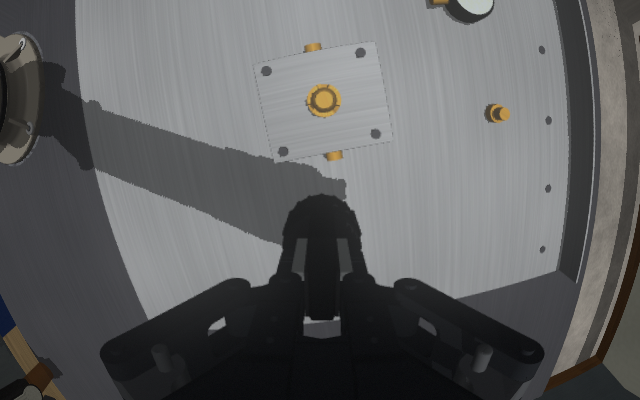

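The wrist view shows the neck at about (323,100), right where it was predicted, and the nut held upright with its leading edge near (322,195). I'll measure both more closely.

```bash
python3 - <<'E'
from h import *
c=cam("wrist");im=c["img"];p,M,o=tool()
h=cv2.cvtColor(im,cv2.COLOR_RGB2HSV);m=((h[...,1]>110)&(h[...,2]>60)).astype(np.uint8)
w=np.zeros_like(m);w[75:125,298:350]=1;m=cv2.morphologyEx(m*w,cv2.MORPH_CLOSE,np.ones((5,5)))
ct=max(cv2.findContours(m,0,1)[0],key=cv2.contourArea);P=plane(c,ct[:,0].astype(float),.064)[:,:2]
(x,y),r=cv2.minEnclosingCircle(P.astype(np.float32));hull=cv2.convexHull(ct)
E=cv2.fitEllipse(P.astype(np.float32));print("circle",x,y,r,"ell",E)
# plate corners via bolts
B=plane(c,[(266,71),(360,53),(376,133),(283,151)],.05);print("bolts mean",B.mean(0))
print("pred front rim px",proj(c,[p+M@np.array([.023,0,.042]),p+M@np.array([.023,0,.007])]), "shift",M.T@(np.array([x,y,0])-p*[1,1,0]))
g=cv2.resize(im[70:130,293:353],(500,500),interpolation=cv2.INTER_CUBIC)
n=cv2.resize(np.clip(im[180:330,270:375].astype(float)*2.5,0,255).astype(np.uint8),(300,500)[0:1]*1+(500,) if 0 else (300,500))
cv2.imwrite("pics/c5.png",np.hstack([g,n])[:,:,::-1])
E
```

```text
circle 0.5372266173362732 -0.1507910043001175 0.01612032763659954 ell ((0.5371047258377075, -0.1508433073759079), (0.03043862245976925, 0.031006649136543274), 76.87913513183594)
bolts mean [ 0.53514367 -0.14912943  0.05      ]
pred front rim px [[323.39961357 189.70992092]
 [323.77708274 206.93619728]] shift [8.01013678e-02 8.81093822e-04 8.97808007e-05]
```

View pics/c5.png

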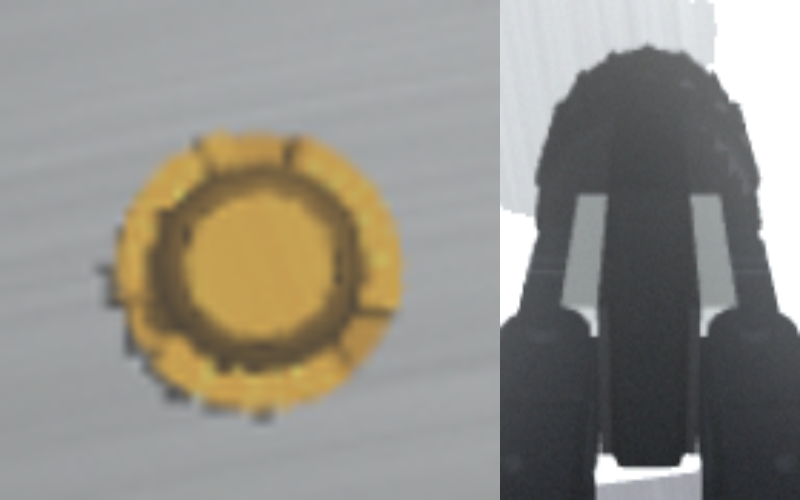

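>>> {"method": "arm_command", "body": {"commands": [0,0,0.03,0,0,0,0,0,0,0.06,0,0,0,0,0,0,0.08,0,0,0,0,0,0,0.08,0,0,0,0,0,0,0.08,0,0,0,0]}}

```text
t: 5.1
eef_pos: [0.525, -0.2301, 0.1396]
tool_rot: [-0.0, 0.757, 0.653, 0.0]
contact_force: [-0.4, -0.8, -1.2]
gripper_width: 0.127
grasp_force: 58.7
```

```bash
python3 - <<'E'
from h import *
from scipy.optimize import least_squares
c=cam("wrist");im=c["img"];p,M,o=tool();g=cv2.cvtColor(im,cv2.COLOR_RGB2GRAY)
print(p,c["pose"][:3,3],proj(c,[[.5372,-.1508,.067]]))
# nut arc: topmost dark pixel per column
zr=p[2]-.0424
f=proj(c,[p+M@np.array([.022,0,.0424])])[0];print("front pred",f)
pts=[]
for x in range(int(f[0])-28,int(f[0])+29):
    col=g[int(f[1])-15:int(f[1])+45,x].astype(float);k=np.argmax(col<45)
    pts.append((x,int(f[1])-15+k))
pts=np.array(pts,float);print(pts[::8].tolist())
P=(plane(c,pts,zr)-p)@M;P=P[:,:2]
s=least_squares(lambda v:np.hypot(P[:,0]-v[0],P[:,1]-v[1])-.022,[0,0],loss="soft_l1",f_scale=5e-4)
print("nut axis in tool",s.x,np.abs(s.fun).mean())
# neck unwrapped about neck centre, world azimuth at z=.067
C=np.array([.5372,-.1508,.067]);th=np.radians(np.arange(0,360,.5));rr=np.linspace(.010,.018,80)
G=C+np.stack([np.outer(rr,np.cos(th)),np.outer(rr,np.sin(th)),0*np.outer(rr,th)],-1)
q=proj(c,G.reshape(-1,3)).reshape(80,720,2).astype(np.float32)
U=cv2.remap(im,q[...,0],q[...,1],cv2.INTER_CUBIC);U=cv2.resize(U,(720,180))
for a in range(0,360,30): cv2.putText(U,str(a),(2*a,10),0,.35,(255,255,255),1)
y,x=proj(c,[C])[0][::-1].astype(int);z=cv2.resize(im[y-26:y+26,x-32:x+32],(720,400)[0:2] if 0 else (492,400),interpolation=cv2.INTER_CUBIC)
z=cv2.copyMakeBorder(z,0,0,0,228,0);cv2.imwrite("pics/c6.png",np.vstack([U,z])[:,:,::-1])
E
```

```text
[ 0.5254407  -0.23070379  0.14034672] [ 0.53462708 -0.15905955  0.2827769 ] [[323.63443105  99.35461536]]
front pred [324.12799648 193.76834892]
[[296.0, 205.0], [304.0, 200.0], [312.0, 196.0], [320.0, 194.0], [328.0, 196.0], [336.0, 198.0], [344.0, 202.0], [352.0, 211.0]]
nut axis in tool [-0.00073691 -0.00201576] 0.000321564010929969
```

View pics/c6.png

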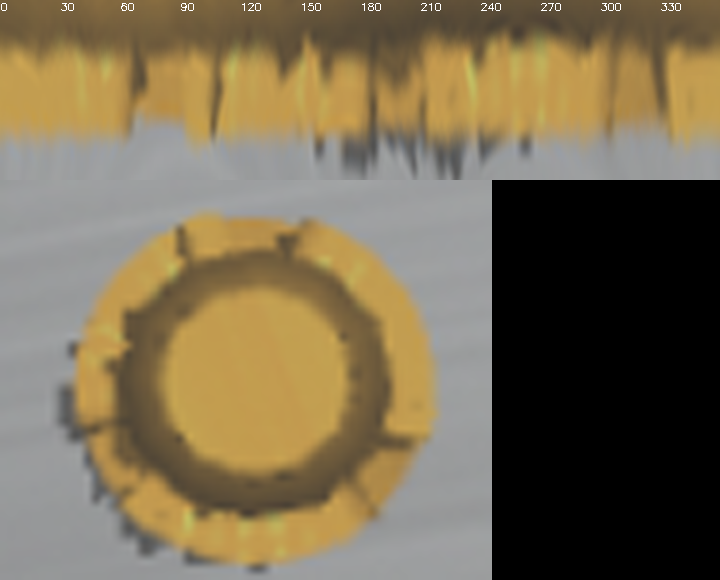

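The unwrapped view of the crown shows thread gaps at about 79, 198 and 318 degrees, each with a bright tooth on its counter-clockwise side. I'll bring the nut over the neck, yawed to 103 degrees, so the pins land on a crown whichever way round the nut is.

>>> {"method": "arm_command", "body": {"commands": [0.03,0,-0.01,0,0,-7,0,0.06,0.001,-0.01,0,0,-14,0,0.082,0.001,-0.01,0,0,-22,0,0.082,0.001,-0.01,0,0,-22,0,0.082,0.001,0,0,0,-22,0,0.082,0.001,0,0,0,-22,0]}}

```text
t: 5.75
eef_pos: [0.537, -0.1513, 0.1388]
tool_rot: [-0.0, 0.62, 0.784, -0.0]
contact_force: [-0.4, -0.2, -0.4]
gripper_width: 0.128
grasp_force: 58.6
```

```bash
python3 - <<'E'
from h import *
for i in range(3):
    c=cam("top" if i else "side");p,M,o=tool();print(p.round(4),np.degrees(np.arctan2(M[1,0],M[0,0])).round(1),o["contact_force"].round(2),np.round(o["q"],3))
s=cam("side");a=s["img"];u=proj(s,[[.5375,-.151,.08]])[0].astype(int);print(u)
z=cv2.resize(a[u[1]-50:u[1]+30,u[0]-50:u[0]+50],(500,400),interpolation=cv2.INTER_CUBIC)
cv2.imwrite("pics/s7.png",np.clip(z.astype(float)*1.7,0,255).astype(np.uint8)[:,:,::-1])
E
```

```text
[ 0.537  -0.1516  0.139 ] 103.3 [ 0.54 -0.   -1.03] [-0.227  0.43   0.5    1.95  -0.274  0.828  0.653]
[ 0.5371 -0.1516  0.1391] 103.3 [ 0.7   0.11 -0.77] [-0.227  0.43   0.5    1.95  -0.274  0.828  0.653]
[ 0.5373 -0.1516  0.1393] 103.3 [ 0.22  0.6  -0.17] [-0.227  0.43   0.5    1.95  -0.274  0.828  0.654]
[312 265]
```

View pics/s7.png

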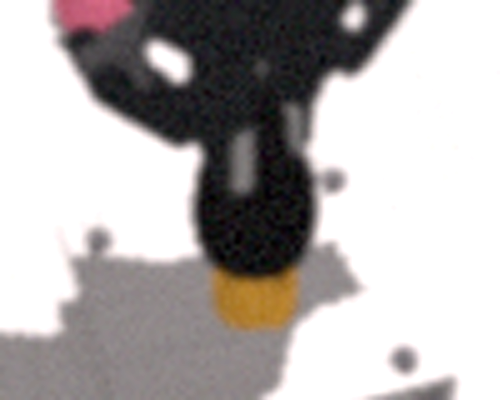

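The side view shows the nut (crop x 255) centred over the brass neck (256). I'll descend gently.

>>> {"method": "arm_command", "body": {"commands": [0,0,0.008,0,0,0,0,0,0,0.014,0,0,0,0,0,0,0.017,0,0,0,0,0,0,0.019,0,0,0,0,0,0,0.021,0,0,0,0,0,0,0.023,0,0,0,0,0,0,0.023,0,0,0,0]}}

```text
t: 6.65
eef_pos: [0.5376, -0.1503, 0.1161]
tool_rot: [-0.0, 0.619, 0.785, -0.0]
contact_force: [0.4, -0.0, -1.3]
gripper_width: 0.132
grasp_force: 58.6
```

>>> {"method": "arm_command", "body": {"commands": [0,0,0.001,0,0,0,0,0,0,0.002,0,0,0,0,0,0,0.003,0,0,0,0,0,0,0.004,0,0,0,0,0,0,0.004,0,0,0,0]}}

```text
t: 7.15
eef_pos: [0.5376, -0.1503, 0.1122]
tool_rot: [-0.0, 0.619, 0.785, -0.0]
contact_force: [0.4, 0.2, -1.4]
gripper_width: 0.131
grasp_force: 58.6
```

>>> {"method": "arm_command", "body": {"commands": [0,0,0.001,0,0,0,0,0,0,0.002,0,0,0,0,0,0,0.003,0,0,0,0,0,0,0.003,0,0,0,0]}}

```text
t: 7.55
eef_pos: [0.5376, -0.1504, 0.1091]
tool_rot: [-0.0, 0.619, 0.785, -0.0]
contact_force: [-0.5, 0.4, -1.1]
gripper_width: 0.128
grasp_force: 58.6
```

>>> {"method": "arm_command", "body": {"commands": [0,0,0.0005,0,0,0,0,0,0,0.001,0,0,0,0,0,0,0.0015,0,0,0,0,0,0,0.002,0,0,0,0,0,0,0.002,0,0,0,0]}}

```text
t: 8.05
eef_pos: [0.5379, -0.1505, 0.1079]
tool_rot: [0.0, 0.619, 0.785, 0.0]
contact_force: [-1.3, 1.3, 6.1]
gripper_width: 0.128
grasp_force: 59.8
```

The nut rests on the crown, with the rim about 16 mm above the plate and about 7 N on it. Now I turn it backward gently.

>>> {"method": "arm_command", "body": {"commands": [0,0,0,0,0,-4,0,0,0,0,0,0,-8,0,0,0,0,0,0,-12,0,0,0,0,0,0,-16,0,0,0,0,0,0,-20,0,0,0,0,0,0,-24,0,0,0,0,0,0,-24,0]}}

```text
t: 8.75
eef_pos: [0.5378, -0.1506, 0.1076]
tool_rot: [0.0, 0.442, 0.897, 0.0]
contact_force: [-0.6, -0.6, 1.8]
gripper_width: 0.129
grasp_force: 59.1
```

>>> {"method": "arm_command", "body": {"commands": [0,0,0.001,0,0,-2,0,0,0,0.001,0,0,-4,0,0,0,0.0015,0,0,-6,0,0,0,0.0015,0,0,-8,0,0,0,0.002,0,0,-8,0]}}

```text
t: 9.25
eef_pos: [0.5375, -0.1504, 0.1051]
tool_rot: [-0.0, 0.378, 0.926, -0.0]
contact_force: [0.2, -0.9, -0.9]
gripper_width: 0.125
grasp_force: 58.7
```

It is dropping into the gaps with no force. I'll follow it down.

>>> {"method": "arm_command", "body": {"commands": [0,0,0.001,0,0,0,0,0,0,0.002,0,0,0,0,0,0,0.003,0,0,0,0,0,0,0.004,0,0,0,0,0,0,0.0045,0,0,0,0]}}

```text
t: 9.75
eef_pos: [0.5378, -0.1504, 0.1012]
tool_rot: [0.0, 0.379, 0.925, 0.0]
contact_force: [-3.1, -0.3, 7.7]
gripper_width: 0.132
grasp_force: 59.9
```

>>> {"method": "arm_command", "body": {"commands": [0,0,0.0002,0,0,4,0,0,0,0.0005,0,0,8,0,0,0,0.0008,0,0,12,0,0,0,0.0011,0,0,16,0,0,0,0.0013,0,0,20,0,0,0,0.0016,0,0,24,0,0,0,0.0016,0,0,24,0]}}

```text
t: 10.45
eef_pos: [0.5383, -0.1506, 0.0997]
tool_rot: [0.001, 0.563, 0.826, 0.0]
contact_force: [-0.7, -0.8, 4.9]
gripper_width: 0.128
grasp_force: 59.4
```

```bash
python3 - <<'E'
from h import *
p,M,o=tool();print(p.round(4),np.degrees(np.arctan2(M[1,0],M[0,0])).round(1),o["contact_force"].round(2),o["torque"].round(3),np.round(o["q"],3),o["t"])
E
```

```text
[ 0.5383 -0.1506  0.0997] 111.4 [-0.69 -0.79  4.91] [-0.223 -0.004 -0.044] [-0.175  0.482  0.433  1.972 -0.29   0.746  0.804] 10.45
```

>>> {"method": "arm_command", "body": {"commands": [0,0,0.0003,0,0,5,0,0,0,0.0007,0,0,10,0,0,0,0.001,0,0,15,0,0,0,0.0013,0,0,20,0,0,0,0.0017,0,0,25,0,0,0,0.002,0,0,30,0,0,0,0.0023,0,0,35,0,0,0,0.0027,0,0,40,0]}}

```text
t: 11.25
eef_pos: [0.5387, -0.1504, 0.0971]
tool_rot: [0.001, 0.812, 0.584, 0.001]
contact_force: [1.0, 0.1, 4.8]
gripper_width: 0.13
grasp_force: 59.5
```

```bash
cat > st.py <<'E'
from h import *
p,M,o=tool();print(p.round(4),np.degrees(np.arctan2(M[1,0],M[0,0])).round(1),o["contact_force"].round(2),o["torque"].round(3),np.round(o["q"],3),o["t"])
E
python3 st.py
```

```text
[ 0.5387 -0.1504  0.0971] 71.4 [1.02 0.06 4.82] [-0.181 -0.165 -0.024] [-0.307  0.525  0.614  1.982 -0.431  0.763  0.237] 11.25
```

>>> {"method": "arm_command", "body": {"commands": [0,0,0.0003,0,0,5,0,0,0,0.0007,0,0,10,0,0,0,0.001,0,0,15,0,0,0,0.0013,0,0,20,0,0,0,0.0017,0,0,25,0,0,0,0.002,0,0,30,0,0,0,0.0023,0,0,35,0,0,0,0.0027,0,0,40,0]}}

```text
t: 12.05
eef_pos: [0.5388, -0.1507, 0.0944]
tool_rot: [0.001, 0.963, 0.271, 0.001]
contact_force: [1.4, -0.9, 5.3]
gripper_width: 0.129
grasp_force: 59.6
```

```bash
python3 st.py
```

```text
[ 0.5388 -0.1507  0.0944] 31.4 [ 1.35 -0.86  5.26] [-0.317 -0.189  0.062] [-0.429  0.591  0.795  1.99  -0.587  0.801 -0.316] 12.05
```

>>> {"method": "arm_command", "body": {"commands": [0,0,0.0003,0,0,4,0,0,0,0.0006,0,0,8,0,0,0,0.0008,0,0,12,0,0,0,0.0011,0,0,16,0,0,0,0.0013,0,0,20,0,0,0,0.0016,0,0,24,0,0,0,0.0016,0,0,24,0]}}

```text
t: 12.75
eef_pos: [0.5388, -0.151, 0.0927]
tool_rot: [0.001, 0.998, 0.065, 0.001]
contact_force: [1.5, -1.2, 5.2]
gripper_width: 0.126
grasp_force: 59.6
```

```bash
python3 st.py
```

```text
[ 0.5388 -0.151   0.0927] 7.5 [ 1.49 -1.2   5.24] [-0.41  -0.209 -0.022] [-0.494  0.643  0.901  1.994 -0.684  0.836 -0.645] 12.75
```

>>> {"method": "arm_command", "body": {"commands": [0,0,0.0003,0,0,3,0,0,0,0.0005,0,0,6,0,0,0,0.0007,0,0,9,0,0,0,0.0008,0,0,12,0,0,0,0.0008,0,0,12,0]}}

```text
t: 13.25
eef_pos: [0.539, -0.1512, 0.0924]
tool_rot: [0.001, 0.999, -0.039, 0.001]
contact_force: [0.3, -1.5, 9.0]
gripper_width: 0.129
grasp_force: 60.2
```

```bash
python3 st.py
```

```text
[ 0.539  -0.1512  0.0924] -4.5 [ 0.32 -1.49  9.05] [-0.266  0.06  -0.09 ] [-0.523  0.671  0.952  1.996 -0.733  0.859 -0.809] 13.25
```

>>> {"method": "arm_command", "body": {"commands": [0,0,0.0002,0,0,3,0,0,0,0.0003,0,0,6,0,0,0,0.0004,0,0,8,0,0,0,0.0004,0,0,8,0]}}

```text
t: 13.65
eef_pos: [0.5392, -0.1514, 0.0924]
tool_rot: [0.0, 0.994, -0.108, 0.002]
contact_force: [0.7, -0.9, 12.1]
gripper_width: 0.127
grasp_force: 60.7
```

```bash
python3 st.py
```

```text
[ 0.5392 -0.1514  0.0924] -12.5 [ 0.7  -0.9  12.06] [-0.16   0.213 -0.034] [-0.541  0.691  0.986  1.997 -0.764  0.875 -0.919] 13.65
```

The height has stopped changing while force builds, so the rim bears on the plate. I release and back off.

>>> {"method": "arm_command", "body": {"commands": [0,0,-0.0008,0,0,0,0,0,0,-0.0008,0,0,0,0.4,0,0,-0.0008,0,0,0,0.4,0,0,-0.0008,0,0,0,0.4,0,0,-0.0008,0,0,0,0.4]}}

```text
t: 14.15
eef_pos: [0.5374, -0.1501, 0.0915]
tool_rot: [-0.0, 0.994, -0.109, -0.0]
contact_force: [-0.5, 0.1, -0.4]
gripper_width: 0.4
grasp_force: 0.0
```

>>> {"method": "arm_command", "body": {"commands": [0,0,-0.01,0,0,0,0.4,0,0,-0.03,0,0,0,0.4,0,0,-0.06,0,0,0,0.4,-0.04,0,-0.1,0,0,0,0.4,-0.08,0,-0.12,0,0,0,0.4,-0.08,0,-0.12,0,0,0,0.4,-0.08,0,-0.12,0,0,0,0.4]}}

```text
t: 14.85
eef_pos: [0.4597, -0.132, 0.2125]
tool_rot: [-0.001, 0.994, -0.108, 0.001]
contact_force: [0.6, 0.8, 1.1]
gripper_width: 0.403
grasp_force: 0.0
```

```bash
python3 st.py; python3 - <<'E'
from h import *
s=cam("side");w=cam("wrist");C=[.538,-.151,.07]
def crop(c,r):
    x,y=proj(c,[C])[0].astype(int);y=max(y,r)
    return np.clip(cv2.resize(c["img"][y-r:y+r,x-r:x+r],(400,400),interpolation=cv2.INTER_CUBIC).astype(float)*1.6,0,255).astype(np.uint8)
cv2.imwrite("pics/f.png",np.hstack([crop(s,45),crop(w,70)])[:,:,::-1])
E
```

```text
[ 0.4597 -0.132   0.2125] -12.4 [0.57 0.83 1.06] [ 0.009 -0.01  -0.031] [-0.874  0.427  1.321  2.084 -0.499  1.005 -1.081] 14.85
```

View pics/f.png

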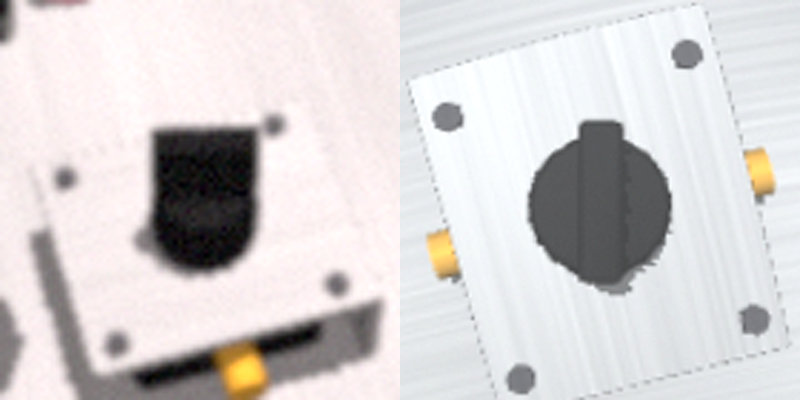

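Both views show the nut seated level, flush on the plate at the neck, with the web upright and the gripper clear.

```bash
python3 -c "
from station import *
print(hand_in())"
```

```text
the job is handed in; nothing more can be done
None
```

The wing nut is on the regulator neck: I turned it backward until it dropped into the thread, ran it clockwise until its rim bore on the plate, released it, and handed the job in at about 15 s, with no reading above about 12 N.

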